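# Find the centrifuge bottle that balances its partner

## Robot

A 6-joint arm with a two-finger parallel gripper is mounted at the origin on the work surface. World frame = base frame: x ahead of the robot, y to its left, z up, the work surface at z = 0. Lengths are in m, angles in rad, forces in N, time in s.
With the tool pointing down it reaches from about 0.35 to 0.925 m from the base axis. Payload 6.4 kg.
Tool frame: the origin (TCP) lies on the centre line of the jaws, within the pads' length; the fingertips stand 14 mm ahead of it and the grasp point (between the pads) lies 5 mm behind it; y points along the fingers, z is the direction in which the jaws open and shut, and the axes are right-handed (so a half turn about y gives the same grasp; the last joint's range is limited). The gripper opens to 85 mm and grips with 20 to 120 N. Pads are 22 mm wide; open, the fingers measure 114 mm over their backs; the gripper's body (76 mm by 85 mm) begins 54 mm behind the grasp point. The pads swing forward as they close: fully open they stand 13 mm farther back than shut.
Start: joints at [-1.352, 0.245, 1.558, -0, 1.339, -0.174], TCP at [0.249, -0.601, 0.245] pointing down, gripper open.
Joint ranges: [-3.13, 3.13], [-1.02, 2.26], [0.13, 2.54], [-0.95, 4.09], [0.21, 2.88], [-2.74, 2.74]. Speed limits (rad/s): [2.57, 2.57, 3.14, 3.14, 3.14, 3.14].

## Interface

Orientations are given as a 3x3 rotation matrix whose columns are the frame's x, y, z axes.
In Python, from plant import manip gives the robot as it stands. Calls block until the motion is done:
- manip.move_pose(position, orientation): joint-space move of the TCP to a pose.
- manip.move_linear(position, vel=0.15, attitude=None): straight line of the TCP; attitude=None keeps the orientation; vel is the mean speed in m/s.
- manip.movej(angles): joint-space move.
- manip.release() and manip.grab(): open the fingers fully, or close them until they stop; the grip force is fixed at half the most.
- manip.hold(seconds).
- manip.ik(position, orientation): joint angles nearest the present ones, or None.
- manip.sense(): the state.
- manip.capture(name): name is "side" or "top"; returns (picture, depth): 480x640x3 uint8, blue, green, red; 480x640 float32, m along the optical axis (not along the pixel's ray), 0 where there is no reading.
- manip.camera_params(name): a dict with "vfov" (degrees; the focal length in pixels is half the picture's height over the tangent of half this angle, whatever the lens; pixels are square), "cx", "cy" (the principal point, pixels), "distortion" ([k1, k2, p1, p2, k3] as OpenCV has them; the pictures are not rectified), "R" (3x3) and "t" (3): a world point X has camera coordinates R X + t. Camera axes: x right, y down, z forward; pixel columns grow to the right and rows downward; lengths in m; the calibration is good to about 2 mm. A picture is of the moment at which its call begins. camera_params takes no time and is no camera call.
A pose or a line that the arm cannot do raises manip.PlanningError and nothing moves.
- manip.hand_in(): hands the job in, once; it reports no verdict.
The state is a dict: "t": time; "joints": joint angles; "qd": joint speeds; "joint_torque": joint torques, N m; "eef_pos": TCP position; "eef_rot": TCP orientation; "force": force on the tool from outside, world axes, zero at the start; "torque": the same for the moment, N m; "finger_gap": finger opening in m.
Only numpy, scipy, OpenCV 4.12 (cv2) and the standard library are available. Lean on these libraries where they do the work, as an engineer would, in place of code of your own. Each camera call takes 0.05 s, during which the arm holds its last target.

## Task

The blue-capped bottle on the balance needs a partner of equal weight for the centrifuge: one of the two orange-capped bottles in the slanted rack matches it, the other is too light. Weigh before sorting: gently stand one of them upright on the empty pan, let go and read the beam. Finish with the matching bottle standing on that pan with the beam level, and the light one standing upright in the yellow tray; leave everything else where it is.

Things in the scene. Friction and masses are not known exactly. Their poses are not given: they have to be found in the camera images.
- bottle_a: One of two identical-looking white, flat-bottomed centrifuge bottles with orange caps (name and place do not tell which is light); 90 to 155 g. Body 40 mm in diameter; cap 45 mm in diameter, from 86 to 110 mm (the top) above the foot. Origin: centre of the foot; z runs up the bottle's axis. Starts in the rack, leaning about 0.46 rad; must be drawn 60 mm along its own axis to come free.
- bottle_b: The other orange-capped bottle: same look, size, axes and start as bottle_a.
- partner: The reference bottle: same shape and size as the orange-capped ones, but with a blue cap, 150 g. It stands upright on the partner pan and stays there. Origin: centre of the foot.
- rack: Fixed steel rack; base 200 mm (y), from x = -20 to 110 mm. Places at y = -60, 0 (empty) and 60 mm. Bottles lean about 0.46 rad (26 degrees) from vertical, caps towards -x (the robot). Foot centre at x = 55, z = 40 mm. A plate with 43 mm holes holds the body up to 51 mm above the foot along its axis; the cheeks at both ends reach 57 mm. Origin: on the table in line with the middle of the row; z up.
- balance: Fixed equal-arm balance: grey base 100 (x) by 260 mm (y), 55 mm tall; beam along y, pivot 85 mm up, arms 100 mm. Empty pan on its +y side, blue-capped bottle on its -y side. In the middle a red pointer below a white scale plate with a green zero zone, on two thin posts 30 mm either side of the middle, 204 mm tall. Origin: on the table under the middle; z up.
- free_pan (a point): Centre of the empty pan's upper face: flat steel dish 120 mm across (116 inside), rim 5 mm high, 115 mm above the table when the beam is level. It always stays level, rides 12 mm higher at the start, and sinks (up to 24 mm) under about 1.5 N. Where a bottle stands on it does not change the reading.
- partner_pan (a point): Centre of the upper face of the other pan, same size, on which the blue-capped bottle stands.
- beam (a joint): Beam tilt, rad. 0 = level; positive = empty-pan (+y) side up, so the blue-capped bottle is heavier. Stops at -0.12 and 0.12; starts at 0.12. With the matching bottle it rests within 0.02 of level, with the light one above 0.08. Settles about 1 s after release. The scale's green zone is +-0.03 rad.
- tray: Fixed shallow yellow tray for bottles to be topped up, 100 mm (x) by 150 mm (y) outside, walls 3 mm thick and 22 mm high, floor 3 mm thick. Origin: on the table, under the middle of the tray; z up.
- reagent: Bystander: amber bottle with a black cap, 54 mm in diameter, 115 mm tall. Origin: centre of its foot.
- dish: Bystander: closed petri dish, 90 mm in diameter, 15 mm tall. Origin: centre of its underside.
- tipbox: Bystander: blue box of pipette tips with a clear lid, 84 by 124 mm, 63 mm tall. Origin: centre of its underside.
Not all that is in view belongs to the job. Leave any pink or turquoise look-alike of the partner alone. What is shaped like the bottle_b but green is not meant.

How it is judged:
By the outcome, as a careful person would: the job done as asked, in the order asked, and still so for the second after the job is handed in, with the robot touching nothing.
It also fails if it takes over 72 s, if anything falls off the work surface, if the arm or the gripper's body presses on something with over 40 N, if the wrist force passes 120 N, or if a joint passes its speed limit or range.

## Working session

There is one attempt and no reset: what is moved stays moved. The work goes in short steps, each a Python script; the robot and the scene stay as the last script left them, time stands still between calls to the robot, and variables do not carry over. Pictures are saved under pics/ and viewed, and the job is handed in when it is done.

```bash
mkdir -p pics; ls
python3 - <<'E'
from plant import manip
import cv2,numpy as np
for n in("side","top"):
    p,d=manip.capture(n); cv2.imwrite(f"pics/{n}0.png",p); np.savez(f"{n}0.npz",p=p,d=d); print(n,manip.camera_params(n))
s=manip.sense(); print(s)
E
```

```text
pics
side {'vfov': 56.24225984294227, 'cx': 322.3747655652137, 'cy': 239.4066124369327, 'distortion': array([-0.0614374,  0.       ,  0.       ,  0.       ,  0.       ]), 'R': array([[-0.8302834 , -0.55704206,  0.01826552],
       [-0.33346622,  0.47024551, -0.81711042],
       [ 0.44657559, -0.68452415, -0.57619175]]), 't': array([0.43937689, 0.26410389, 0.89046173])}
top {'vfov': 57.76949104447144, 'cx': 316.18635955724795, 'cy': 241.78193038428654, 'distortion': array([-0.08079011,  0.        ,  0.        ,  0.        ,  0.        ]), 'R': array([[ 2.73863760e-02, -9.99624863e-01, -3.47007543e-04],
       [-9.96284839e-01, -2.72665132e-02, -8.16887849e-02],
       [ 8.16486787e-02,  2.58287813e-03, -9.96657826e-01]]), 't': array([-2.77585087e-04,  5.35321325e-01,  1.16665789e+00])}
{'t': 0.1, 'joints': array([-1.35211935e+00,  2.45748885e-01,  1.55892300e+00,  5.06213988e-06,
        1.33872490e+00, -1.74087790e-01]), 'qd': array([-1.57622052e-03, -1.57564786e-03, -2.37116766e-03, -1.90036338e-03,
       -8.76874718e-05,  2.51492897e-04]), 'joint_torque': array([ 2.31018763e-03, -4.30671465e+01, -3.27127969e+01, -6.99245743e-05,
        2.80410088e-03, -1.55766480e-05]), 'eef_pos': array([ 0.24868847, -0.60000865,  0.24427093]), 'eef_rot': array([[-9.23854904e-01, -3.86574510e-04,  3.82742690e-01],
       [-3.82742754e-01,  1.76222827e-03, -9.23853278e-01],
       [-3.17341862e-04, -9.99998373e-01, -1.77600183e-03]]), 'force': array([-0.66500053, -0.24219277, -0.33467454]), 'torque': array([ 0.02333212, -0.00963173, -0.06059904]), 'finger_gap': 0.08546188031456257}
```

View pics/side0.png

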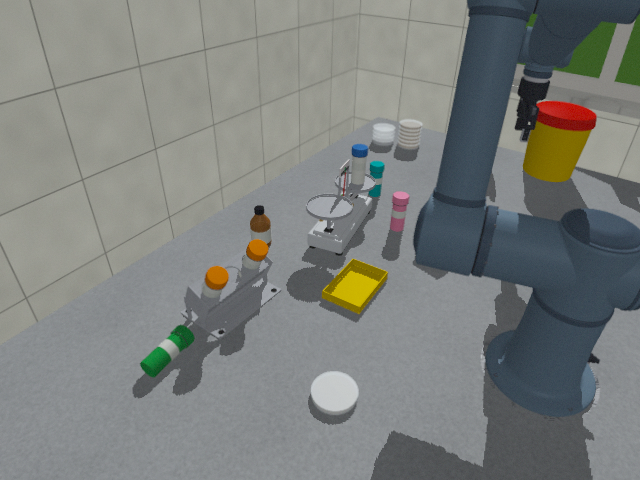

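View pics/top0.png

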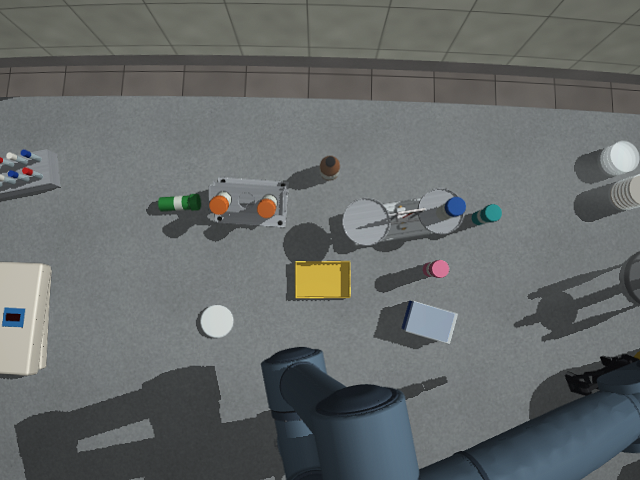

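```bash
cat > h.py <<'E'
import numpy as np,cv2
from plant import manip
def cam(n):
    c=manip.camera_params(n); f=240/np.tan(np.radians(c['vfov'])/2)
    K=np.array([[f,0,c['cx']],[0,f,c['cy']],[0,0,1.]]); return K,np.array(c['distortion']),np.array(c['R']),np.array(c['t'])
def rays(n,uv):
    K,D,R,t=cam(n); q=cv2.undistortPoints(np.asarray(uv,float).reshape(-1,1,2),K,D).reshape(-1,2)
    d=np.c_[q,np.ones(len(q))]@R; return -R.T@t,d   # d scaled to unit depth
def onplane(n,uv,z):
    o,d=rays(n,uv); return o+d*((z-o[2])/d[:,2])[:,None]
def cloud(n,uv,depth):
    uv=np.asarray(uv); o,d=rays(n,uv); return o+d*depth[uv[:,1].astype(int),uv[:,0].astype(int)][:,None]
def tri(uv1,uv2):
    A=[];b=[]
    for n,uv in(("top",uv1),("side",uv2)):
        o,d=rays(n,[uv]); d=d[0]/np.linalg.norm(d[0]); P=np.eye(3)-np.outer(d,d); A.append(P); b.append(P@o)
    return np.linalg.lstsq(np.vstack(A),np.hstack(b),rcond=None)[0]
def proj(n,X):
    K,D,R,t=cam(n); return cv2.projectPoints(np.asarray(X,float).reshape(-1,3),cv2.Rodrigues(R)[0],t,K,D)[0].reshape(-1,2)
def masks(p,h0,h1,s=120,v=60):
    h=cv2.cvtColor(p,cv2.COLOR_BGR2HSV); return cv2.inRange(h,(h0,s,v),(h1,255,255))
E
python3 - <<'E'
from h import *
S={n:np.load(n+"0.npz") for n in("side","top")}
for n in S:
    p,d=S[n]['p'],S[n]['d']
    for name,a,b in(("orange",5,17),("yellow",20,32),("blue",105,118),("green",50,75)):
        m=masks(p,a,b); 
        k,l,st,ce=cv2.connectedComponentsWithStats(m)
        for i in range(1,k):
            if st[i,4]<80: continue
            ys,xs=np.where(l==i); c=cloud(n,np.c_[xs,ys],d); c=c[d[ys,xs]>0]
            print(n,name,st[i],ce[i].round(1),"med",np.median(c,0).round(3),"zmax",np.percentile(c[:,2],[5,97]).round(3),"x",np.percentile(c[:,0],[2,98]).round(3),"y",np.percentile(c[:,1],[2,98]).round(3))
p=S['top']['p']; cv2.imwrite("pics/t_rack.png",cv2.resize(p[165:240,195:305],None,fx=7,fy=7,interpolation=cv2.INTER_CUBIC))
cv2.imwrite("pics/t_bal.png",cv2.resize(p[175:310,285:485],None,fx=4,fy=4,interpolation=cv2.INTER_CUBIC))
p=S['side']['p']; cv2.imwrite("pics/s_all.png",cv2.resize(p[135:345,170:400],None,fx=2.8,fy=2.8,interpolation=cv2.INTER_CUBIC))
E
```

```text
side orange [250 214  20  18 276] [259.7 223. ] med [0.727 0.    0.078] zmax [0.06  0.096] x [0.713 0.752] y [-0.024  0.013]
side orange [246 242  25  19 236] [257.3 252.2] med [0.6   0.157 0.132] zmax [0.014 0.142] x [0.586 0.714] y [-0.011  0.167]
side orange [205 266  24  24 317] [216.3 278.6] med [0.607 0.272 0.135] zmax [0.119 0.147] x [0.592 0.628] y [0.246 0.287]
side yellow [ 523  121   68   61 2780] [552.9 152.3] med [ 0.172 -0.887  0.108] zmax [0.014 0.193] x [0.094 0.261] y [-0.943 -0.869]
side yellow [ 322  259   66   55 2129] [354.5 285.5] med [ 0.438 -0.003  0.004] zmax [0.001 0.023] x [0.384 0.485] y [-0.077  0.073]
side blue [352 144  16  13 182] [359.3 150.1] med [ 0.609 -0.295  0.21 ] zmax [0.194 0.215] x [0.592 0.631] y [-0.323 -0.284]
side green [167 325  28  26 389] [181.6 336.8] med [0.625 0.366 0.04 ] zmax [0.02  0.047] x [0.616 0.649] y [0.347 0.385]
side green [140 347  31  30 539] [155.2 361.5] med [0.622 0.438 0.035] zmax [0.016 0.042] x [0.612 0.644] y [0.411 0.455]
top orange [209 196  20  19 290] [218.5 204.7] med [0.612 0.26  0.138] zmax [0.127 0.148] x [0.592 0.634] y [0.24  0.284]
top orange [257 199  19  19 289] [266. 208.] med [0.606 0.141 0.14 ] zmax [0.129 0.149] x [0.587 0.628] y [0.12  0.164]
top yellow [ 295  261   56   37 2049] [322.2 279. ] med [ 0.434 -0.005  0.004] zmax [-0.     0.023] x [0.386 0.482] y [-0.077  0.068]
top blue [447 197  19  20 290] [455.9 206. ] med [ 0.612 -0.309  0.213] zmax [0.208 0.216] x [0.592 0.633] y [-0.33 -0.29]
top green [182 194  15  15 150] [188.3 200.9] med [0.635 0.369 0.041] zmax [0.032 0.048] x [0.618 0.657] y [0.347 0.384]
top green [158 197  16  13 185] [165.6 203. ] med [0.629 0.43  0.038] zmax [0.031 0.044] x [0.613 0.647] y [0.41  0.451]
```

View pics/t_rack.png

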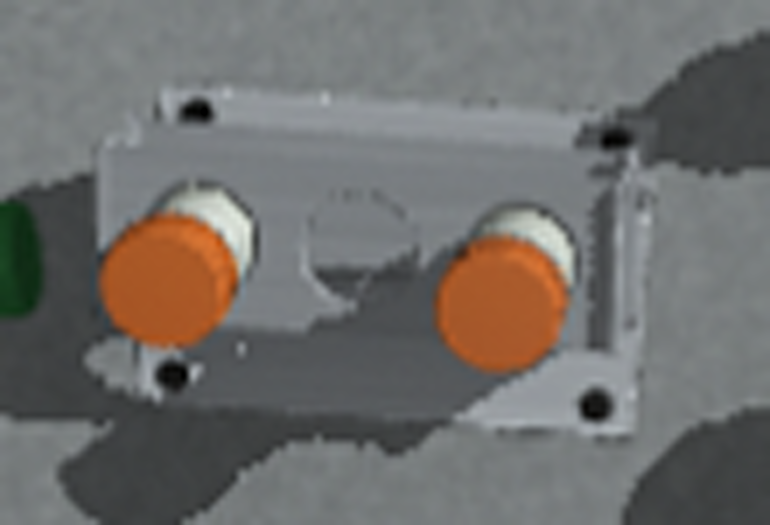

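View pics/t_bal.png

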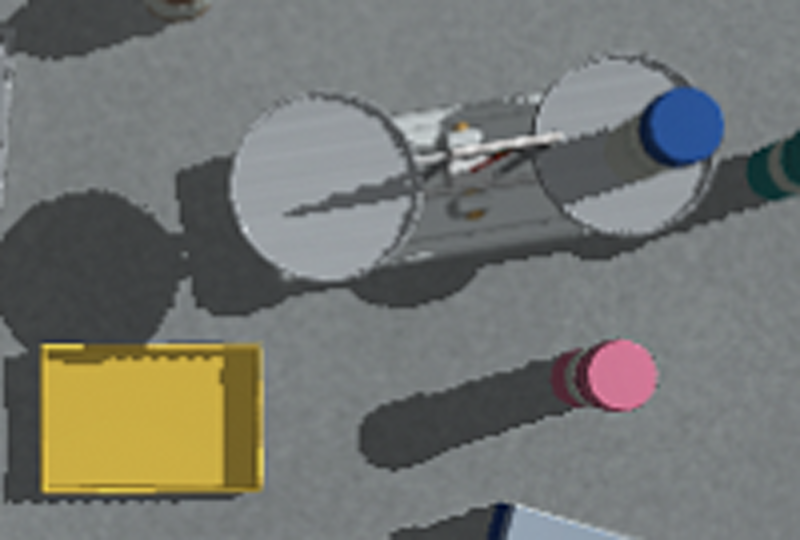

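View pics/s_all.png

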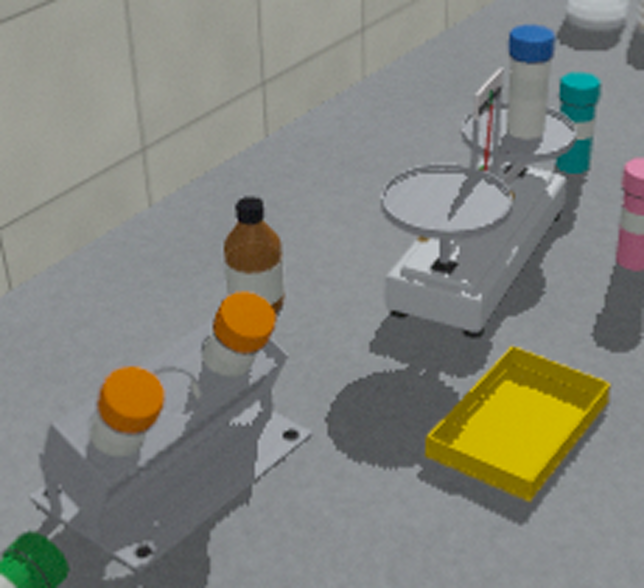

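Run:
```python
from h import *
S={n:np.load(n+"0.npz") for n in("side","top")}
H=np.array([(197,110),(614,138),(173,375),(596,405)])/7-0.43+np.array([195,165])
X=onplane("top",H,0.006); print("rack dots",X.round(4)); v=X[0]-X[1]+X[2]-X[3]; print("row dir",v, "yaw",np.arctan2(-v[0],v[1]),"mid",X.mean(0))
# caps: fit by cap cloud
for n in S:
    p,d=S[n]['p'],S[n]['d']; m=masks(p,5,17)
    k,l,st,ce=cv2.connectedComponentsWithStats(m)
    for i in range(1,k):
        if st[i,4]<200: continue
        ys,xs=np.where(l==i); c=cloud(n,np.c_[xs,ys],d)
        if n=="side":print(n,ce[i]); continue
        c=c[c[:,2]>.12]
        # top face plane normal by SVD of middle
        q=c[np.linalg.norm(c[:,:2]-np.median(c[:,:2],0),axis=1)<.014]; u,s,vt=np.linalg.svd(q-q.mean(0)); nn=vt[2]*np.sign(vt[2,2])
        print(n,ce[i],"center",q.mean(0).round(4),"normal",nn.round(3),"tilt",np.arccos(nn[2]).round(3))
print("tri caps L",tri((218.5,204.7),(216.3,278.6)),"R",tri((266,208),(257.3,252.2)))
# pans
for name,(u0,u1,v0,v1),z in(("free",(335,398,190,250),(.117,.14)),("part",(412,470,180,240),(.09,.113))):
    d=S['top']['d']; g=np.mgrid[v0:v1,u0:u1].reshape(2,-1)[::-1].T; c=cloud("top",g,d)
    c=c[(c[:,2]>z[0])&(c[:,2]<z[1])]; h=cv2.convexHull((c[:,:2]*1000).astype(np.float32)); (cc,r)=cv2.minEnclosingCircle(h); print(name,cc,r,np.median(c[:,2]),len(c))
for e in[((322-1.5)/4+285,(186.5-1.5)/4+175,.131),((624-1.5)/4+285,(146-1.5)/4+175,.107)]: print("pan pix",onplane("top",[e[:2]],e[2]))
d=S['side']['d'];p=S['side']['p']
g=np.mgrid[270:310,340:370].reshape(2,-1)[::-1].T
m=masks(S['top']['p'],20,32); cs=max(cv2.findContours(m,0,1)[0],key=cv2.contourArea); r=cv2.minAreaRect(cs); print("tray",r,onplane("top",cv2.boxPoints(r),.022),onplane("top",cv2.boxPoints(r),.022).mean(0))
for n,u in(("reagent",(330,166)),("dish",(216,321)),("tip",(432,322)),("pink",(437,268)),("teal",(489,213))): print(n,cloud("top",[u],S['top']['d']).round(3))
```

```text
rack dots [[0.703  0.2824 0.006 ]
 [0.6956 0.1139 0.006 ]
 [0.5953 0.2868 0.006 ]
 [0.5876 0.1173 0.006 ]]
row dir [0.0150227  0.33801099 0.        ] yaw -0.04441518714328021 mid [0.64536088 0.20009566 0.006     ]
side [259.72463768 222.97463768]
side [257.32627119 252.24152542]
side [216.30283912 278.6214511 ]
top [218.54482759 204.7137931 ] center [0.6123 0.2595 0.1408] normal [-0.499  0.046  0.865] tilt 0.525
top [266.01730104 208.04844291] center [0.6062 0.1405 0.1409] normal [-0.472  0.022  0.881] tilt 0.492
tri caps L [0.61440731 0.26351125 0.12614891] R [0.60915815 0.14312777 0.12221213]
free (582.1908569335938, -113.06519317626953) 63.28586959838867 0.12743157001524597 1801
part (615.0723266601562, -296.04547119140625) 66.08784484863281 0.10333972213176623 1213
pan pix [[ 0.58086788 -0.10646115  0.131     ]]
pan pix [[ 0.61588437 -0.30320634  0.107     ]]
tray ((322.5, 279.0), (36.0, 55.0), 90.0) [[ 0.4810549   0.07060659  0.022     ]
 [ 0.4851396  -0.07912728  0.022     ]
 [ 0.38762246 -0.08128438  0.022     ]
 [ 0.38358524  0.06761393  0.022     ]] [ 0.43435055 -0.00554778  0.022     ]
reagent [[ 0.726 -0.016  0.104]]
dish [[0.312 0.281 0.017]]
tip [[0.438 0.011 1.206]]
pink [[ 0.47  -0.293  0.111]]
teal [[ 0.614 -0.428  0.112]]
```

```bash
cat >> h.py <<'E'
YAW=-0.0444; RO=np.array([.6008,.2020,0]); 
Rz=lambda a:np.array([[np.cos(a),-np.sin(a),0],[np.sin(a),np.cos(a),0],[0,0,1.]])
RR=Rz(YAW); L=0.46; AX=RR@np.array([-np.sin(L),0,np.cos(L)])
def rackpt(side,s): return RO+RR@np.array([.055,.06*side,.040])+AX*s   # side +1 left, -1 right; s along axis
def ori(y,zdir,sg=1):
    y=y/np.linalg.norm(y); z=zdir-y*(y@zdir); z=sg*z/np.linalg.norm(z); return np.c_[np.cross(y,z),y,z]
DOWN=np.array([0,0,-1.])
BYAW=0.176; PAN=np.array([.581,-.1065,0]); TRAY=np.array([.4345,-.0055,0])
ORACK=lambda sg=1:ori(-AX,RR[:,0],sg)
ORACKY=lambda sg=1:ori(-AX,RR[:,1],sg)
OPAN=lambda sg=1:ori(DOWN,Rz(BYAW)[:,0],sg)
OTRAY=lambda sg=1:ori(DOWN,np.array([1.,0,0]),sg)
E
python3 - <<'E'
from h import *
for sg in(1,-1):
  for nm,p,o in[("rR",rackpt(-1,.09),ORACK),("rRy",rackpt(-1,.09),ORACKY),("rRup",rackpt(-1,.23),ORACK),("rL",rackpt(1,.09),ORACK),("rLup",rackpt(1,.23),ORACK),("pan",PAN+[0,0,.217],OPAN),("panup",PAN+[0,0,.4],OPAN),("tray",TRAY+[0,0,.093],OTRAY),("trayup",TRAY+[0,0,.3],OTRAY)]:
    j=manip.ik(p,o(sg)); print(sg,nm,p.round(3),None if j is None else np.round(j,2))
S=np.load("top0.npz")
print(proj("top",[rackpt(-1,.11),rackpt(1,.11),rackpt(0,.0)]).round(1)); print(proj("side",[rackpt(-1,.11),rackpt(1,.11),rackpt(-1,.098),rackpt(1,.098)]).round(1))
E
```

```text
1 rR [0.613 0.141 0.121] [ 0.07  0.15  1.97 -0.09  0.57  0.18]
1 rRy [0.613 0.141 0.121] [ 0.07  0.15  1.97 -0.09  0.57 -1.4 ]
1 rRup [0.551 0.144 0.246] [ 0.08 -0.17  2.03 -0.08  0.83  0.16]
1 rL [0.618 0.261 0.121] [ 0.28  0.26  1.84 -0.25  0.62  0.5 ]
1 rLup [0.556 0.264 0.246] [ 0.32 -0.03  1.9  -0.21  0.85  0.47]
1 pan [ 0.581 -0.106  0.217] [-0.37  0.13  1.74 -0.    1.27 -0.55]
1 panup [ 0.581 -0.106  0.4  ] [-0.37  0.02  1.52 -0.    1.59 -0.55]
1 tray [ 0.434 -0.006  0.093] [-0.27 -0.06  2.2  -0.    1.01 -0.27]
1 trayup [ 0.434 -0.006  0.3  ] [-0.27 -0.34  2.02 -0.    1.46 -0.27]
-1 rR [0.613 0.141 0.121] None
-1 rRy [0.613 0.141 0.121] [ 0.07  0.15  1.97 -0.09  0.57  1.75]
-1 rRup [0.551 0.144 0.246] None
-1 rL [0.618 0.261 0.121] [ 0.28  0.26  1.84 -0.25  0.62 -2.64]
-1 rLup [0.556 0.264 0.246] [ 0.32 -0.03  1.9  -0.21  0.85 -2.67]
-1 pan [ 0.581 -0.106  0.217] [-0.37  0.13  1.74 -0.    1.27  2.59]
-1 panup [ 0.581 -0.106  0.4  ] [-0.37  0.02  1.52 -0.    1.59  2.59]
-1 tray [ 0.434 -0.006  0.093] None
-1 trayup [ 0.434 -0.006  0.3  ] None
[[265.6 208.8]
 [217.8 205.5]
 [249.4 195.2]]
[[259.1 246.7]
 [218.4 274.4]
 [257.6 249.8]
 [217.2 277.4]]
```

Run:
```python
from h import *
for n,a,b,s in(("R",(265.9,207.9),(257.3,248.4),-1),("L",(218.5,204.6),(216.6,276.6),1)): print(n,tri(a,b).round(4),rackpt(s,.11).round(4))
manip.move_linear([.249,-.601,.42],vel=.3)
j=manip.ik(rackpt(-1,.25),ORACK()); print(j); manip.movej(j); s=manip.sense(); print(s['t'],s['eef_pos'])
p,d=manip.capture("side"); cv2.imwrite("pics/s1.png",p); p,d=manip.capture("top"); cv2.imwrite("pics/t1.png",p)
```

```text
R [0.6082 0.1424 0.1326] [0.6043 0.1418 0.1386]
L [0.6139 0.2624 0.131 ] [0.6096 0.2617 0.1386]
[ 0.08309837 -0.21180326  2.03224167 -0.07418948  0.86574815  0.16249829]
3.7 [0.54260009 0.14400207 0.2642927 ]
```

View pics/s1.png

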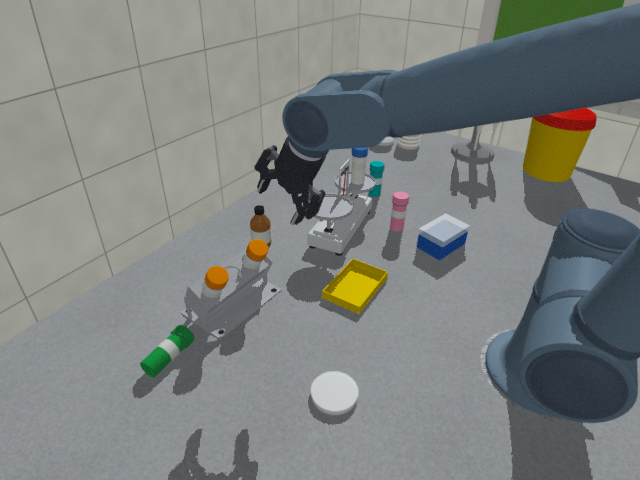

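View pics/t1.png

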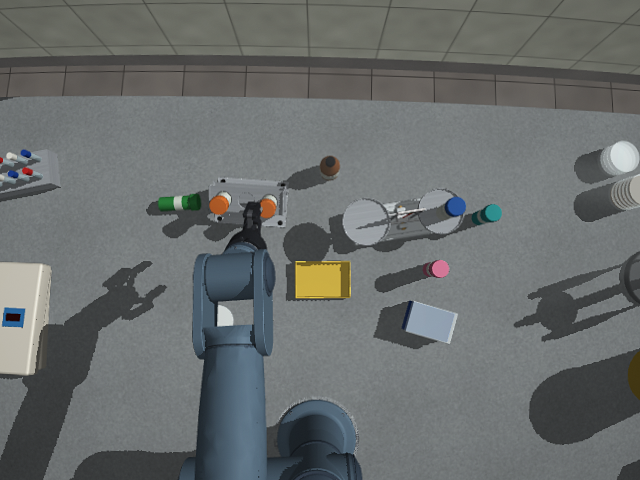

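Run:
```python
from h import *
print(proj("top",[manip.sense()['eef_pos']]))
manip.move_linear(rackpt(-1,.15),vel=.2); f=manip.sense(); print(f['force'],f['torque'])
manip.move_linear(rackpt(-1,.09),vel=.06); f=manip.sense(); print(f['t'],f['force'],f['torque'],f['eef_pos']-rackpt(-1,.09))
p,d=manip.capture("side"); cv2.imwrite("pics/s2.png",cv2.resize(p[150:350,150:400],None,fx=3,fy=3)); p,d=manip.capture("top"); cv2.imwrite("pics/t2.png",cv2.resize(p[150:280,180:340],None,fx=4,fy=4))
```

```text
[[256.86002055 227.70344409]]
[-0.22671716 -0.13726567  1.16397401] [0.00303704 0.24239259 0.01837492]
5.6 [-0.38006176  0.22606578 -0.75191622] [-0.00095069  0.2143213   0.05680458] [2.02597916e-04 5.94723606e-05 4.54907153e-04]
```

View pics/s2.png

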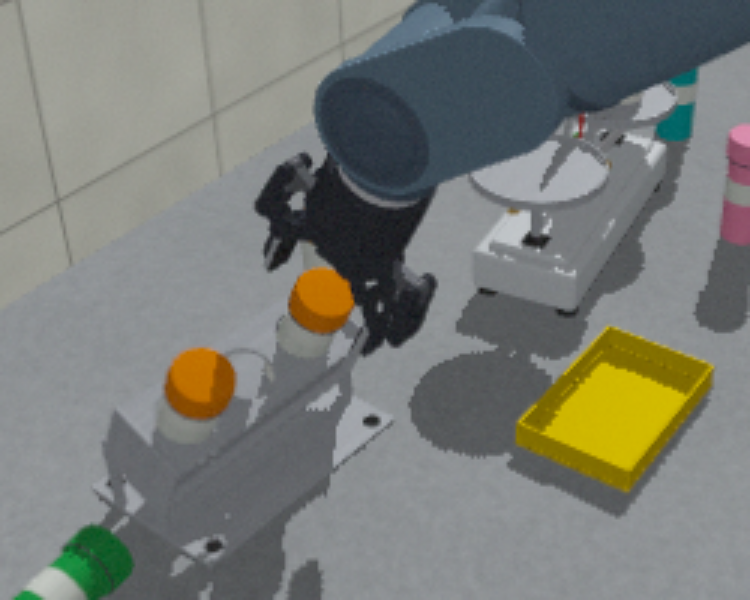

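View pics/t2.png

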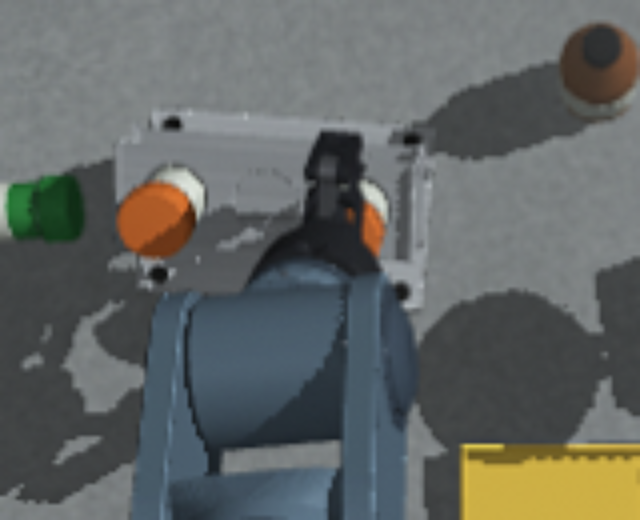

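Run:
```python
from h import *
manip.grab(); f=manip.sense(); print(f['t'],f['force'],f['torque'],f['finger_gap'],f['eef_pos']-rackpt(-1,.09))
p,d=manip.capture("side"); cv2.imwrite("pics/s3.png",cv2.resize(p[150:350,150:400],None,fx=3,fy=3))
```

```text
6.1583 [-2.90353454  0.76986666  4.88964249] [0.00126873 0.62693127 0.02008414] 0.04345522878522342 [2.94466703e-05 9.85344116e-05 4.69899619e-04]
```

View pics/s3.png

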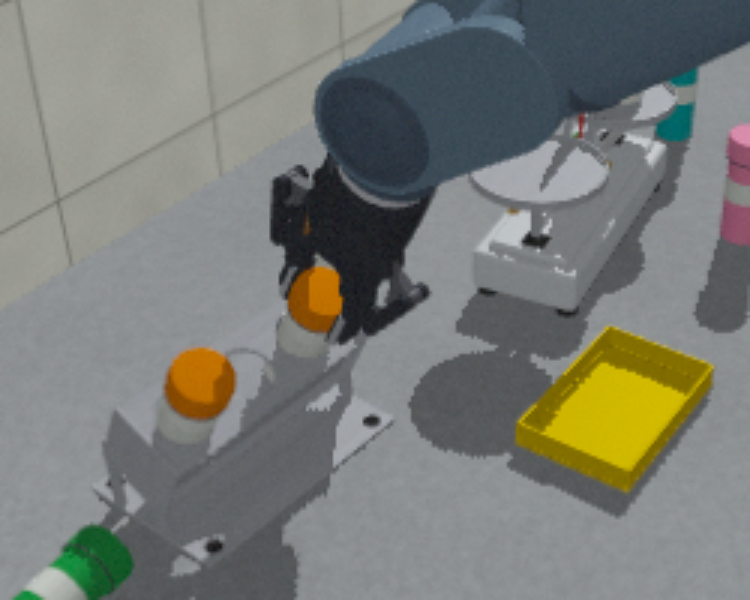

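Run:
```python
from h import *
for s in(.11,.175,.21):
    manip.move_linear(rackpt(-1,s),vel=.08); f=manip.sense(); print(f['t'],f['force'],f['torque'],f['finger_gap'])
p,d=manip.capture("side"); cv2.imwrite("pics/s4.png",cv2.resize(p[100:350,150:400],None,fx=2.4,fy=2.4)); p,d=manip.capture("top"); cv2.imwrite("pics/t4.png",cv2.resize(p[150:280,180:340],None,fx=4,fy=4))
```

```text
6.6083 [ 0.2354058  -0.30416765 -1.46351124] [0.03891452 0.11976977 0.00125391] 0.04368770325342817
7.5667 [ 0.57793106  0.46497915 -1.11490367] [-0.00562782  0.38638567 -0.04413542] 0.043748020344015016
8.15 [ 0.32455325  0.09539977 -1.36804812] [0.03277924 0.32897624 0.01221397] 0.043476417386715906
```

View pics/s4.png

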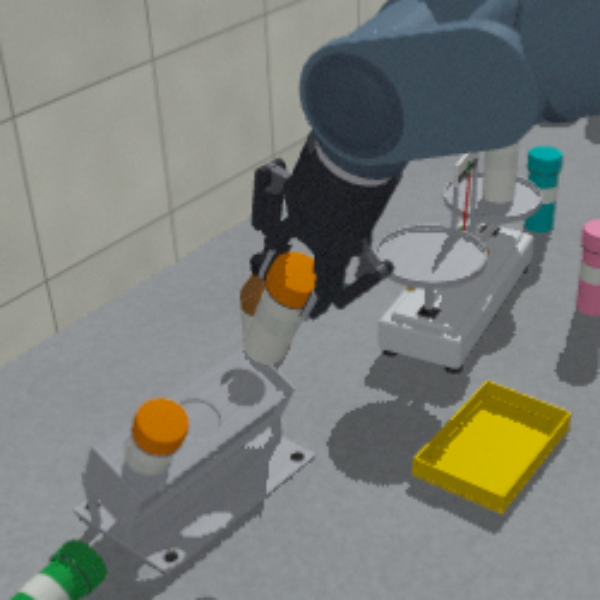

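View pics/t4.png

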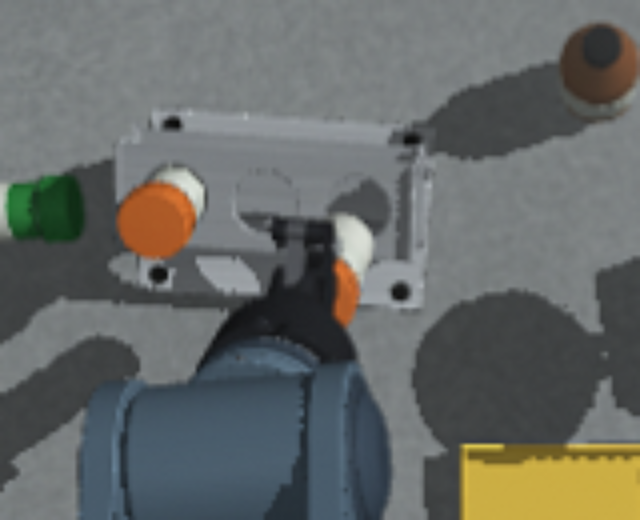

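Run:
```python
from h import *
e=manip.sense()['eef_pos']
manip.move_linear(e+[0,0,.12],vel=.2)
manip.move_pose(PAN+[0,0,.36],OPAN()); f=manip.sense(); print(f['t'],f['eef_pos'])
manip.move_linear(PAN+[0,0,.245],vel=.15); f=manip.sense(); print(f['t'],f['force'],f['torque'],f['finger_gap'])
p,d=manip.capture("side"); cv2.imwrite("pics/s5.png",cv2.resize(p[100:280,250:430],None,fx=3.3,fy=3.3)); p,d=manip.capture("top"); cv2.imwrite("pics/t5.png",cv2.resize(p[160:290,310:480],None,fx=4,fy=4))
```

```text
9.9917 [ 0.58077127 -0.10556868  0.35896275]
10.9083 [ 0.61048037 -0.24879058 -0.63140762] [-0.01273337  0.01818154 -0.02256397] 0.043621848220079425
```

View pics/s5.png

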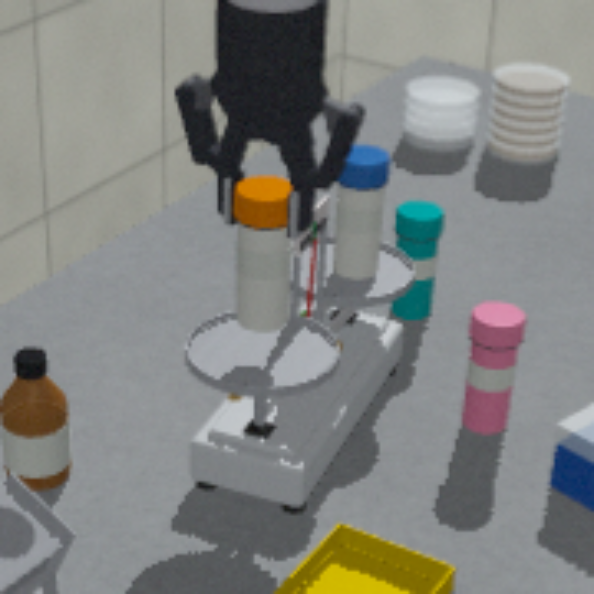

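View pics/t5.png

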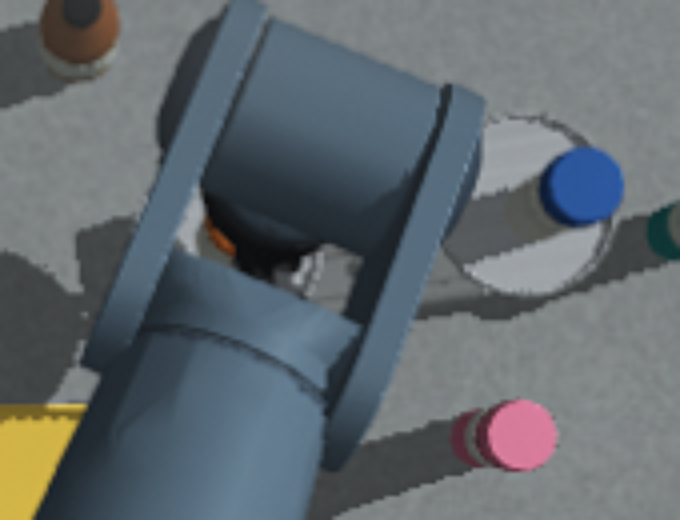

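Run:
```python
from h import *
print("foot px expected for .155/.148", proj("side",[PAN+[0,0,.155],PAN+[0,0,.148]]))
def fz():
    a=[]
    for _ in range(6): manip.hold(.02); a.append(manip.sense()['force'])
    return np.mean(a,0)
print(fz())
for z in(.232,.228,.225,.222,.219,.216):
    manip.move_linear(PAN+[0,0,z],vel=.05); f=fz(); print(z,f.round(2),manip.sense()['t'])
p,d=manip.capture("side"); cv2.imwrite("pics/s6.png",cv2.resize(p[100:280,250:430],None,fx=3.3,fy=3.3))
```

```text
foot px expected for .155/.148 [[329.95286484 197.28666448]
 [329.87600106 199.69039903]]
[-0.19454606 -0.25779727 -1.70807926]
0.232 [ 0.15 -0.06 -1.12] 11.6167
0.228 [ 0.18  0.52 -1.19] 11.9667
0.225 [ 0.01  0.06 -1.57] 12.3167
0.222 [ 0.22  0.32 -1.68] 12.6667
0.219 [-0.27 -0.11 -1.03] 13.0167
0.216 [ 0.15 -0.19 -0.28] 13.3667
```

View pics/s6.png

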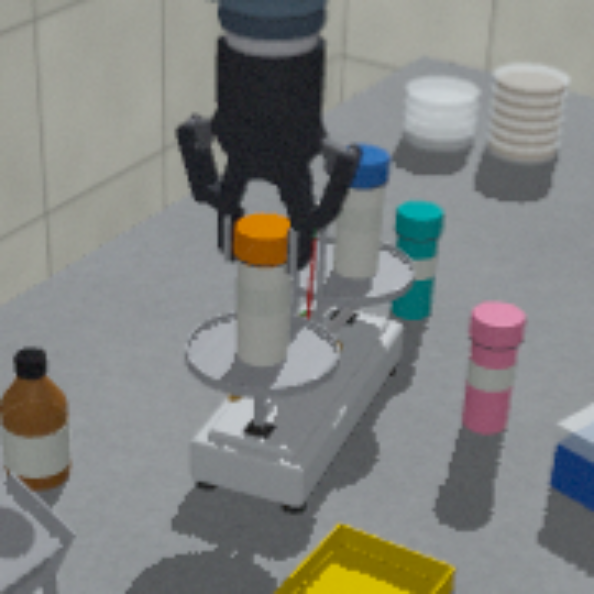

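Run:
```python
from h import *
manip.move_linear(PAN+[0,0,.2150],vel=.03)
manip.release(); f=manip.sense(); print(f['t'],f['force'],f['finger_gap'])
manip.move_linear(PAN+[0,0,.27],vel=.08); manip.move_linear(PAN+[0,0,.36],vel=.2)
# retreat towards the rack
manip.move_linear([.50,.14,.34],vel=.3)
print(manip.sense()['t'])
p,d=manip.capture("side"); np.savez("side7.npz",p=p,d=d); cv2.imwrite("pics/s7.png",cv2.resize(p[100:280,250:430],None,fx=3.3,fy=3.3)); p,d=manip.capture("top");np.savez("top7.npz",p=p,d=d); cv2.imwrite("pics/t7.png",cv2.resize(p[160:290,310:480],None,fx=4,fy=4))
for z,y in((np.array([.09,.14]),0),):
    g=np.mgrid[190:250,335:398].reshape(2,-1)[::-1].T; c=cloud("top",g,d); c=c[(c[:,2]>.09)&(c[:,2]<.14)]; print("free pan z",np.median(c[:,2]))
    g=np.mgrid[180:240,412:470].reshape(2,-1)[::-1].T; c=cloud("top",g,d); c=c[(c[:,2]>.09)&(c[:,2]<.14)]; print("partner pan z",np.median(c[:,2]))
```

```text
14.1583 [ 0.56090811  0.52359737 -0.35985849] 0.08557541438803129
16.6167
free pan z 0.11538883630411734
partner pan z 0.11540617863574121
```

View pics/s7.png

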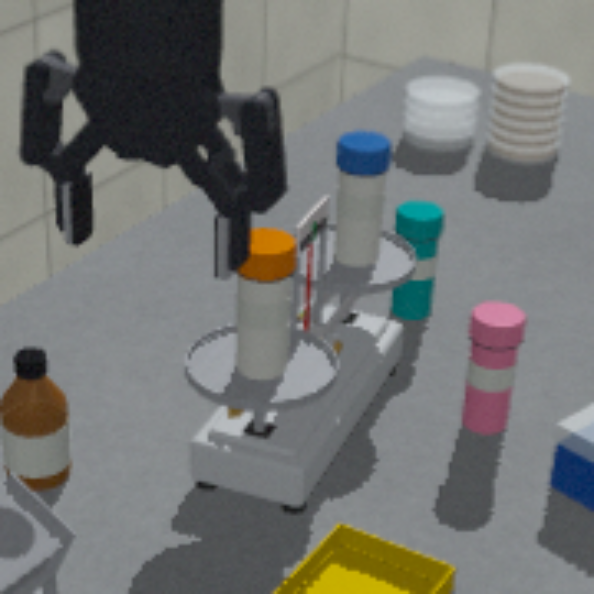

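View pics/t7.png

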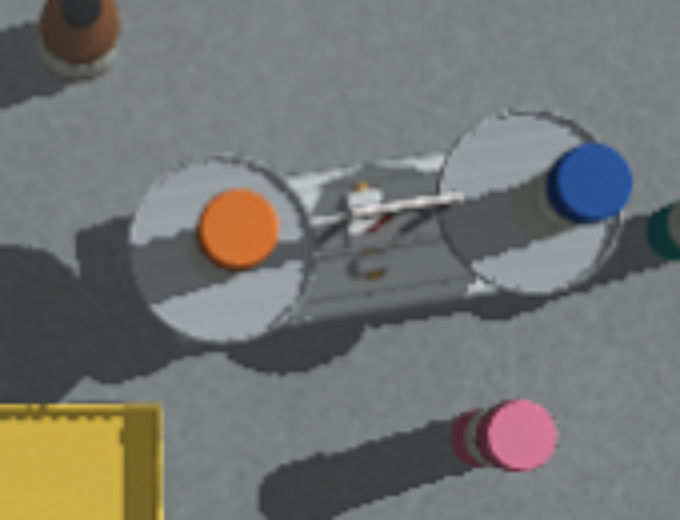

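Both pans are at 0.1154 m and the pointer is in the green zone, so this bottle is the match and it stays on the pan. The other one goes to the tray.

Run:
```python
from h import *
manip.move_pose(rackpt(1,.25),ORACK())
manip.move_linear(rackpt(1,.15),vel=.2); manip.move_linear(rackpt(1,.09),vel=.06)
f=manip.sense(); print(f['t'],f['force'],f['torque'])
manip.grab(); f=manip.sense(); print(f['t'],f['force'],f['torque'],f['finger_gap'])
for s in(.11,.175,.21):
    manip.move_linear(rackpt(1,s),vel=.08); f=manip.sense(); print(f['t'],f['force'],f['finger_gap'])
e=f['eef_pos']; manip.move_linear(e+[0,0,.12],vel=.2)
manip.move_pose(TRAY+[0,0,.30],OTRAY()); manip.move_linear(TRAY+[0,0,.13],vel=.2)
print(manip.sense()['t'])
p,d=manip.capture("side"); cv2.imwrite("pics/s8.png",p); p,d=manip.capture("top"); cv2.imwrite("pics/t8.png",p)
```

```text
19.175 [0.59607593 0.08510073 0.33073294] [ 0.00869489  0.19302056 -0.03202968]
19.6333 [-3.71701731  0.09604386  5.40282441] [-0.04441126  0.59934422 -0.02031329] 0.043615929591521545
20.0333 [ 0.43705891  0.33251777 -1.34523236] 0.0436253979615352
20.9917 [ 0.87514775 -0.66253024 -1.78292451] 0.043813908060889625
21.575 [ 1.15297108 -0.23317615 -0.8368556 ] 0.04404725595406681
24.4833
```

View pics/s8.png

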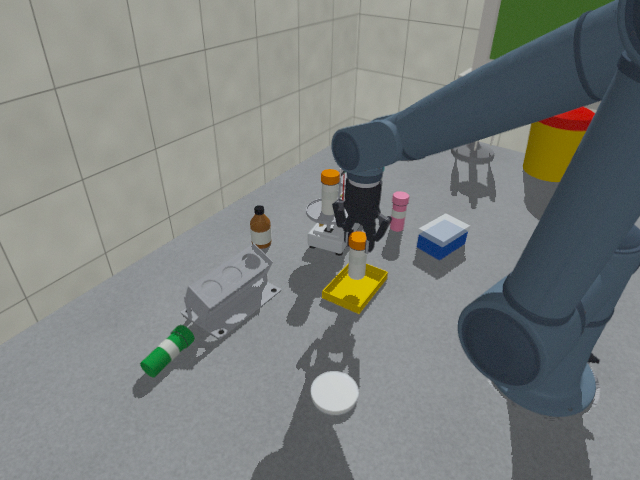

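Run:
```python
from h import *
def fz():
    a=[]
    for _ in range(6): manip.hold(.02); a.append(manip.sense()['force'])
    return np.mean(a,0)
manip.move_linear(TRAY+[0,0,.105],vel=.1); print(fz())
for z in(.100,.098,.0965,.095,.0940,.093,.092,.091):
    manip.move_linear(TRAY+[0,0,z],vel=.03); f=fz(); print(z,f.round(2))
    if f[2]>2.0: break
manip.release(); e=manip.sense()['eef_pos']; manip.move_linear(e+[0,0,.05],vel=.08); manip.move_linear(TRAY+[0,0,.33],vel=.25)
manip.move_pose([.45,.33,.40],OTRAY()); print(manip.sense()['t'])
manip.hold(.5)
p,d=manip.capture("side"); cv2.imwrite("pics/s9.png",p); p,d=manip.capture("top"); cv2.imwrite("pics/t9.png",p)
g=np.mgrid[190:250,335:398].reshape(2,-1)[::-1].T; c=cloud("top",g,d); c=c[(c[:,2]>.09)&(c[:,2]<.14)]; print("free pan z",np.median(c[:,2]))
g=np.mgrid[180:240,412:470].reshape(2,-1)[::-1].T; c=cloud("top",g,d); c=c[(c[:,2]>.09)&(c[:,2]<.14)]; print("partner pan z",np.median(c[:,2]))
m=masks(p,5,17);k,l,st,ce=cv2.connectedComponentsWithStats(m)
for i in range(1,k):
    if st[i,4]>80: ys,xs=np.where(l==i); print(st[i],np.median(cloud("top",np.c_[xs,ys],d),0).round(3))
```

```text
[ 0.34578515 -0.20505289 -0.81996083]
0.1 [ 0.05 -0.12 -1.59]
0.098 [ 0.36  0.5  -1.08]
0.0965 [ 0.07  0.07 -1.56]
0.095 [-0.14 -0.13 -1.28]
0.094 [-0.34 -0.22 -0.96]
0.093 [ 0.23 -0.19 -0.93]
0.092 [-3.36 -0.06  6.9 ]
31.0583
free pan z 0.1154156289934758
partner pan z 0.11538559414967442
[359 207  21  21 317] [ 0.578 -0.105  0.225]
[314 271  19  18 258] [ 0.434 -0.005  0.113]
```

View pics/s9.png

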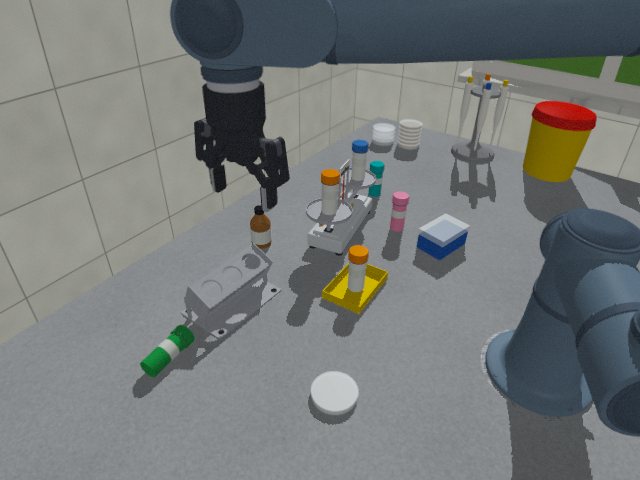

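View pics/t9.png

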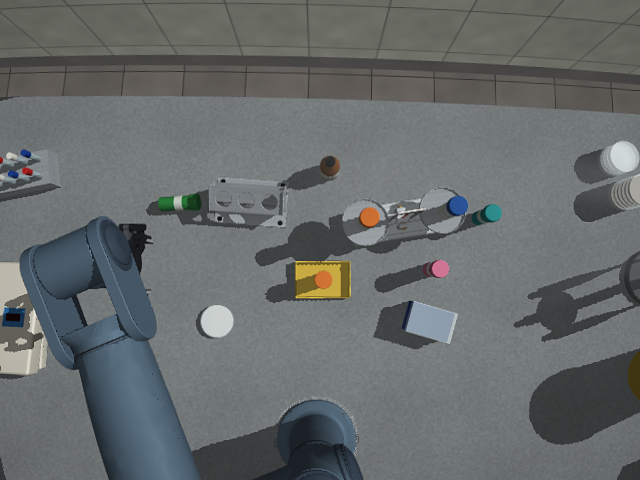

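The side view shows both bottles standing upright: one on the free pan at about (330,190) px and one in the tray at about (357,270) px. The bystanders haven't moved.

```bash
python3 -c "
from plant import manip
manip.hand_in()"
```

```text
the job is handed in; nothing more can be done
```

The matching bottle is standing on the free pan with the beam level, the other orange-capped bottle is upright in the yellow tray, and the job is handed in.

- **Weighing:** I drew the orange-capped bottle nearer the balance (y ≈ 0.14) from the rack along its axis, stood it on the free pan and let go. The beam came level, so that bottle was the match and it stayed on the pan. I did not weigh the other one, which has to be the light one.
- **Sorting:** I then drew the other bottle from the rack and stood it in the tray. The force stepped up to about 7–8 N when it touched the tray floor, and then I released it.
- **Last checks (t ≈ 31 s, robot clear of everything):**
  - Both pans were at z = 0.1154 m, so the beam tilt is about 0.
  - Cap tops were at (0.578, -0.105, 0.225) on the pan and (0.434, -0.005, 0.113) in the tray, the right heights for upright bottles.
  - In the pictures, the bystanders and look-alikes were where they started.
- **One disagreement:** Before the grasps, intersecting rays from the two cameras put the rack caps about 7 mm lower along the axis than the depth reading did. I used the geometry that agreed with the depth reading, and both grasps held.

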